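# Find the crowned monitor foot with a straightedge

### The arm

A 6-joint arm with a two-finger parallel gripper is mounted at the origin on the work surface. World frame = base frame: x ahead of the robot, y to its left, z up, the work surface at z = 0. Lengths are in m, angles in rad, forces in N, time in s.
With the tool pointing down it reaches from about 0.35 to 0.85 m from the base axis. Payload 8.1 kg.
Tool frame: the origin (TCP) lies at the very end of the fingers, on their centre line; the grasp point (between the pads) lies 19 mm behind it; z points along the fingers, y is the line along which they close (so a half turn about z gives the same grasp; the last joint's range is limited). The gripper opens to 93 mm and grips with 3 to 60 N. Pads are 15 mm wide; open, the fingers measure 128 mm over their backs; the gripper's body (75 mm by 188 mm) begins 65 mm behind the grasp point.
Start: joints at [-1.234, 0.13, 1.488, -0, 1.523, -0.085], TCP at [0.246, -0.547, 0.219] pointing down, gripper open.
Joint ranges: [-2.96, 2.96], [-0.89, 2.26], [0.02, 2.5], [-1.34, 4.48], [0, 2.73], [-2.66, 2.66]. Speed limits (rad/s): [2.39, 2.39, 2.79, 3.14, 3.14, 3.14].

### API

Orientations are given as a 3x3 rotation matrix whose columns are the frame's x, y, z axes.
In Python, from cell import r gives the robot as it stands.
- The arm moves only by the shell command python3 -m jog 'ROWS'. ROWS is JSON, a list of rows, each an object with "delta_pos": the shift along the tool's x, y, z in m, a list of three; "rot": the turn, a rotation vector about the tool's x, y, z in rad, a list of three; "jaw": the closure, from -1 (fully open) to 1 (shut). A call has 1 to 20 rows; each row shifts and turns the commanded pose from where the row before left it, along the tool's axes as they then stand; what a row does not reach is not made up. A row lasts 1/10 s, in which the tool goes at most 50 mm and 8.59 degrees, less where a joint would pass 70% of its speed; a pose out of reach is approached as far as the arm can. A call with a gripper value outside its range is refused whole. The fingers move at their own pace and stop on an object; the grip force is fixed at half the most. Time passes only in rows, so rows that do not move let the fingers close. It gives the time, the measured TCP pose, the force, the opening and the grip force at its end, in the units of the state.
- r.read_state(): the state, without advancing time (a new reading comes with each control period).
- r.grab_frame(name): name is "side" or "top" or "wrist"; returns the picture (384x512x3 uint8, blue, green, red); there is no depth.
- r.get_calibration(name): a dict with "K" (3x3 intrinsics, pixels), "distortion" ([k1, k2, p1, p2, k3] as OpenCV has them; the pictures are not rectified), "eye" and "orientation" of the camera in the world. Camera axes: x right, y up, looking along -z (the intrinsics and any distortion apply to the point x, -y, -z); pixel columns grow to the right and rows downward; lengths in m; the calibration is good to about 2 mm. A picture is of the moment at which its call begins: read the wrist's pose just before it. get_calibration takes no time and is no camera call; for the wrist camera it gives the pose at the moment of the call.
- r.close_job(): hands the job in; it is judged then, once.
The state is a dict: "time": time; "joint_pos": joint angles; "joint_velocities": joint speeds; "joint_torque": joint torques, N m; "tool_pos": TCP position; "ee_rot": TCP orientation; "contact_force": force on the tool from outside, world axes, zero at the start; "torque": the same for the moment, N m; "gripper_width": finger opening in m; "finger_force": force on a finger pad.
Only numpy, scipy, OpenCV 4.12 (cv2) and the standard library are available. Lean on these libraries where they do the work, as an engineer would, in place of code of your own. Each camera call takes 0.05 s, during which the arm holds its last target. There are 200 camera calls.

### The job

One of the two monitor foot bars on the mat has a crowned face, high in the middle, that would make the screen wobble. Lay the straightedge along the middle of one bar's face and let go, then press it down with a fingertip, at about 5 N, near its left end and then near its right end, holding each press for half a second, to find out whether it rocks. Put the straightedge back down on the desk clear of the rest, set the crowned bar down flat in the middle of the returns carton without dropping it, and leave the flat bar and the other things where they are.

Things in the scene. Friction and masses are not known exactly. Their poses are not given: they have to be found in the camera images.
- mat: Thin dark desk mat, fixed, 580 mm (y) x 120 mm (x) x 3 mm thick, lying across the desk in front of the robot; origin under its centre. On it lie two loose grey cast foot bars of a monitor stand, one at place_left and one at place_right. Each bar: 220 mm long (along the mat's y) x 50 wide x 10 thick, 0.3 kg, inspected face up, gripped across its 50 mm
- place_left (a point): Point on the mat's top, 3 mm above the desk, where the left foot bar lies: its centre within 3 mm in x and 8 mm in y, long axis along y within 0.04 rad (+y: left seen from the robot). Exactly one of the two bars is crowned; it may be either. The flat one's face is 10 mm above the mat all along
- place_right (a point): The same for the right foot bar. The crowned one looks like the other and lies as flat, but its face is 13 mm above the mat over the middle 44 mm, falling straight to 10 mm at both ends. On it the straightedge rocks: a press near an end gives about 2 mm (0.03 rad) under 1 to 4 N before it is firm, and it falls back level when let go; on the flat bar it is firm at once
- straightedge: Loose solid aluminium straightedge bar with black end caps, 200 mm long (y) x 20 wide (x) x 26 high, about 0.28 kg, starting on the desk, roughly crosswise. Origin: centre of its underside. Ends alike. Gripped across its 20 mm width. Rigid: a press must be stopped by force. Never press a foot bar through its ends with more than 25 N, nor lay or grip it with over 40 N on the bar
- straightedge_mid (a point): Centre of the straightedge, 13 mm above its underside
- carton: Shallow open cardboard carton for returns, fixed to the desk, outside 270 mm (y) x 130 mm (x) x 28 mm high, walls and floor 5 mm. Origin: centre of its underside at desk level, so its inner floor is 5 mm above the origin; a foot bar lies in it lengthwise along y
- screwdriver: Bystander: screwdriver 190 mm long lying on the desk
- mug: Bystander: white mug, 80 mm across, 90 mm high, origin under its centre
- plant: Bystander: small succulent in a blue pot 92 mm across, about 110 mm high, origin under its centre

How it is judged:
On the way, in this order (a step that is already met when the one before it is completed fails the run):
1. the straightedge lies along a foot bar's face (within 20 mm across and 35 mm along of the bar's place, 0.16 rad) and has been let go (contact force between the fingers and straightedge below 0.05 N and linear speed of straightedge below 0.02 m/s and (contact force between straightedge and flat_bar_c0 above 0.2 N or contact force between straightedge and flat_bar_c1 above 0.2 N or contact force between straightedge and flat_bar_c2 above 0.2 N or contact force between straightedge and crowned_bar_c0 above 0.2 N or contact force between straightedge and crowned_bar_c1 above 0.2 N or contact force between straightedge and crowned_bar_c2 above 0.2 N or contact force between straightedge and crowned_bar_c3 above 0.2 N) and ((x of straightedge in the frame of place_left between -0.02 and 0.02 m and y of straightedge in the frame of place_left between -0.035 and 0.035 m and angle between the y axis of straightedge and the y axis of place_left, either way round below 0.16 rad) or (x of straightedge in the frame of place_right between -0.02 and 0.02 m and y of straightedge in the frame of place_right between -0.035 and 0.035 m and angle between the y axis of straightedge and the y axis of place_right, either way round below 0.16 rad))), for 0.2 s.
2. the straightedge is pressed onto the bar with over 1.5 N near its left end (tool more than 50 mm left of the place along the bar) (contact force between the fingers and straightedge above 1.5 N and (contact force between straightedge and flat_bar_c0 above 0.8 N or contact force between straightedge and flat_bar_c1 above 0.8 N or contact force between straightedge and flat_bar_c2 above 0.8 N or contact force between straightedge and crowned_bar_c0 above 0.8 N or contact force between straightedge and crowned_bar_c1 above 0.8 N or contact force between straightedge and crowned_bar_c2 above 0.8 N or contact force between straightedge and crowned_bar_c3 above 0.8 N) and ((x of straightedge in the frame of place_left between -0.02 and 0.02 m and y of straightedge in the frame of place_left between -0.035 and 0.035 m and angle between the y axis of straightedge and the y axis of place_left, either way round below 0.16 rad and y of the grasp point in the frame of place_left above 0.05 m) or (x of straightedge in the frame of place_right between -0.02 and 0.02 m and y of straightedge in the frame of place_right between -0.035 and 0.035 m and angle between the y axis of straightedge and the y axis of place_right, either way round below 0.16 rad and y of the grasp point in the frame of place_right above 0.05 m))), for 0.25 s.
3. then it is pressed likewise near its right end (contact force between the fingers and straightedge above 1.5 N and (contact force between straightedge and flat_bar_c0 above 0.8 N or contact force between straightedge and flat_bar_c1 above 0.8 N or contact force between straightedge and flat_bar_c2 above 0.8 N or contact force between straightedge and crowned_bar_c0 above 0.8 N or contact force between straightedge and crowned_bar_c1 above 0.8 N or contact force between straightedge and crowned_bar_c2 above 0.8 N or contact force between straightedge and crowned_bar_c3 above 0.8 N) and ((x of straightedge in the frame of place_left between -0.02 and 0.02 m and y of straightedge in the frame of place_left between -0.035 and 0.035 m and angle between the y axis of straightedge and the y axis of place_left, either way round below 0.16 rad and y of the grasp point in the frame of place_left below -0.05 m) or (x of straightedge in the frame of place_right between -0.02 and 0.02 m and y of straightedge in the frame of place_right between -0.035 and 0.035 m and angle between the y axis of straightedge and the y axis of place_right, either way round below 0.16 rad and y of the grasp point in the frame of place_right below -0.05 m))), for 0.25 s.
At the end, for the whole second after the job is handed in: Crowned bar flat on the carton's floor (within 35 mm across, 25 mm along of its centre, tilt under 0.06 rad); flat bar lying flat within 30 mm of its start; straightedge lying on desk or mat (centre below 19.5 mm), touching neither bar nor carton, at rest (x of crowned_bar_c1 in the frame of carton between -0.035 and 0.035 m and y of crowned_bar_c1 in the frame of carton between -0.025 and 0.025 m and z of crowned_bar_c1 in the frame of carton below 0.018 m and angle between crowned_bar_c1's own z axis and vertical below 0.06 rad and distance of flat_bar_c1 from where it was at the start of the episode below 0.03 m and angle between flat_bar_c1's own z axis and vertical below 0.03 rad and height (world z) of straightedge_mid below 0.0195 m and linear speed of straightedge below 0.02 m/s and contact force between straightedge and carton below 0.05 N and contact force between straightedge and flat_bar_c0 below 0.05 N and contact force between straightedge and flat_bar_c1 below 0.05 N and contact force between straightedge and flat_bar_c2 below 0.05 N and contact force between straightedge and crowned_bar_c0 below 0.05 N and contact force between straightedge and crowned_bar_c1 below 0.05 N and contact force between straightedge and crowned_bar_c2 below 0.05 N and contact force between straightedge and crowned_bar_c3 below 0.05 N).
It fails at once if the straightedge bears on a foot bar with more than 25 N while the tool is over one of its ends (beyond 40 mm from its middle), or with more than 40 N at any time (((contact force between straightedge and flat_bar_c0 above 25 N or contact force between straightedge and flat_bar_c1 above 25 N or contact force between straightedge and flat_bar_c2 above 25 N or contact force between straightedge and crowned_bar_c0 above 25 N or contact force between straightedge and crowned_bar_c1 above 25 N or contact force between straightedge and crowned_bar_c2 above 25 N or contact force between straightedge and crowned_bar_c3 above 25 N) and not (y of the grasp point in the frame of straightedge between -0.04 and 0.04 m)) or (contact force between straightedge and flat_bar_c0 above 40 N or contact force between straightedge and flat_bar_c1 above 40 N or contact force between straightedge and flat_bar_c2 above 40 N or contact force between straightedge and crowned_bar_c0 above 40 N or contact force between straightedge and crowned_bar_c1 above 40 N or contact force between straightedge and crowned_bar_c2 above 40 N or contact force between straightedge and crowned_bar_c3 above 40 N)).
It fails at once if the crowned bar is dropped (out of the fingers with its middle over 32 mm above the desk, about 19 mm over its rest in the carton) (contact force between the fingers and crowned_bar_c0 below 0.05 N and contact force between the fingers and crowned_bar_c1 below 0.05 N and contact force between the fingers and crowned_bar_c2 below 0.05 N and contact force between the fingers and crowned_bar_c3 below 0.05 N and height (world z) of crowned_bar_c1 above 0.032 m).
It fails at once if the screwdriver, mug or plant is moved by more than 30 mm (distance of any of screwdriver, mug, plant from where it was at the start of the episode above 0.03 m).
It also fails if it takes over 72 s, if anything falls off the work surface, if the arm or the gripper's body presses on something with over 40 N, if the wrist force passes 120 N, or if a joint passes its speed limit or range.

## Working session

There is one attempt and no reset: what is moved stays moved. The work goes in short steps, Python scripts to look and compute and a shell command to move; the robot and the scene stay as the last step left them, time stands still between calls to the robot, and variables do not carry over. Pictures are saved under pics/ and viewed, at most 10 in all, crops included, and the job is handed in when it is done.

```bash
mkdir -p pics; ls; python3 - <<'E'
from cell import r
import cv2,numpy as np
s=r.read_state()
print({k:np.round(s[k],3).tolist() for k in s})
for n in("top","side"):
    f=r.grab_frame(n); cv2.imwrite(f"pics/{n}0.png",f)
    c=r.get_calibration(n); print(n,{k:np.round(c[k],3).tolist() for k in c})
E
```

```text
pics
{'time': 0.0, 'joint_pos': [-1.234, 0.131, 1.489, -0.0, 1.523, -0.085], 'joint_velocities': [0.002, -0.001, 0.001, 0.001, -0.001, 0.002], 'joint_torque': [-0.003, -55.985, -49.176, 0.077, 0.036, -0.0], 'tool_pos': [0.245, -0.547, 0.218], 'ee_rot': [[0.912, 0.409, -0.001], [0.409, -0.912, 0.002], [0.0, -0.002, -1.0]], 'contact_force': [-0.221, 0.158, -0.383], 'torque': [0.003, 0.021, -0.027], 'finger_force': 0.0, 'gripper_width': 0.093}
top {'K': [[346.808, 0.0, 255.328], [0.0, 346.808, 194.05], [0.0, 0.0, 1.0]], 'distortion': [-0.033, 0.0, 0.0, 0.0, 0.0], 'eye': [0.441, -0.015, 0.953], 'orientation': [[0.021, 0.99, -0.139], [-1.0, 0.021, -0.002], [0.001, 0.139, 0.99]]}
side {'K': [[381.235, 0.0, 251.312], [0.0, 381.235, 197.011], [0.0, 0.0, 1.0]], 'distortion': [-0.085, 0.0, 0.0, 0.0, 0.0], 'eye': [-0.099, 0.815, 0.742], 'orientation': [[-0.767, 0.354, -0.535], [-0.642, -0.424, 0.639], [-0.001, 0.833, 0.553]]}
```

View pics/top0.png

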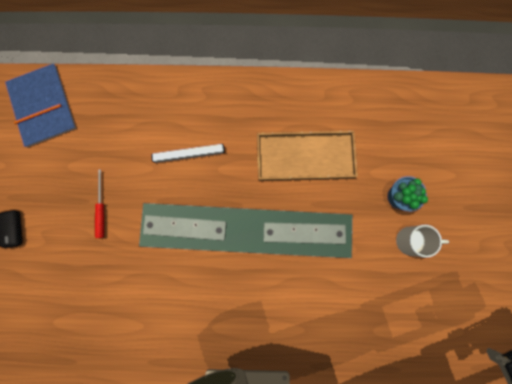

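The top view shows the bars at about (184,228) and (305,233), the straightedge at (189,153) and the carton at (306,157). The plant is at (408,195), the mug at (420,241) and the screwdriver at (100,205).

```bash
cat > h.py <<'E'
import cv2,numpy as np
def ray(c,px):
    p=cv2.undistortPoints(np.array(px,float).reshape(-1,1,2),c["K"],c["distortion"]).reshape(-1,2) if not isinstance(c["K"],list) else cv2.undistortPoints(np.array(px,float).reshape(-1,1,2),np.array(c["K"]),np.array(c["distortion"])).reshape(-1,2)
    return np.c_[p[:,0],-p[:,1],-np.ones(len(p))]@np.array(c["orientation"]).T
def world(c,px,z):
    d=ray(c,px); e=np.array(c["eye"]); return e+d*((z-e[2])/d[:,2])[:,None]
def blob(c,m,box,z):
    x0,y0,x1,y1=box; k=np.zeros(m.shape,np.uint8); k[y0:y1,x0:x1]=m[y0:y1,x0:x1]
    n,l,s,_=cv2.connectedComponentsWithStats(k); i=1+np.argmax(s[1:,4])
    cs,_=cv2.findContours((l==i).astype(np.uint8),cv2.RETR_EXTERNAL,cv2.CHAIN_APPROX_NONE)
    w=world(c,cs[0].reshape(-1,2),z)[:,:2]
    (cx,cy),(a,b),_=q=cv2.minAreaRect((w*1000).astype(np.float32))
    bp=cv2.boxPoints(q); e=bp[1]-bp[0],bp[2]-bp[1]; e=max(e,key=np.linalg.norm)
    if e[1]<0:e=-e
    return np.round([cx,cy,a,b],1),"ang from y (ccw)",round(float(np.arctan2(-e[0],e[1])),3)
E
python3 - <<'E'
from h import *; from cell import r
c=r.get_calibration("top"); f=cv2.imread("pics/top0.png")
h=cv2.cvtColor(f,cv2.COLOR_BGR2HSV)
bar=((h[...,1]<45)&(h[...,2]>110)).astype(np.uint8)
print("L",blob(c,bar,(135,200,240,260),.013)); print("R",blob(c,bar,(245,200,355,260),.013))
se=((h[...,1]<70)&(h[...,2]>90)|(h[...,2]<70)).astype(np.uint8)
print("SE",blob(c,se,(140,135,240,172),.026))
mat=((h[...,0]>40)&(h[...,0]<100)&(h[...,1]>40)|(bar>0)).astype(np.uint8)
print("mat",blob(c,mat,(120,190,370,270),.003))
car=world(c,[(259,135),(352,132),(356,179),(261,182)],.028); print(car.round(3), car.mean(0))
v=[cv2.resize(f[125:265,130:365],None,fx=3.4,fy=3.4,interpolation=cv2.INTER_CUBIC)]
cv2.imwrite("pics/crop.png",v[0])
E
```

```text
L (array([488.8, 179.8, 226.3,  93.3]), 'ang from y (ccw)', -0.01)
R (array([ 469.3, -146.6,  227. ,   57.5]), 'ang from y (ccw)', -0.015)
SE (array([681.2, 176. ,  26.1, 198.3]), 'ang from y (ccw)', 0.165)
mat (array([474. ,  11.1, 571.8, 113.6]), 'ang from y (ccw)', -0.034)
[[ 0.735 -0.02   0.028]
 [ 0.749 -0.277  0.028]
 [ 0.617 -0.286  0.028]
 [ 0.603 -0.028  0.028]] [ 0.67623033 -0.15257753  0.028     ]
```

View pics/crop.png

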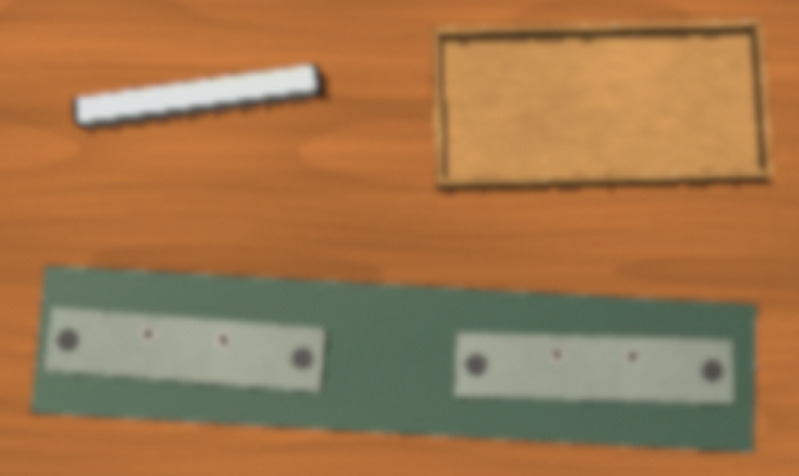

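The crop shows clean corners for every part. I'll read them off and triangulate.

```bash
python3 - <<'E'
from h import *; from cell import r
c=r.get_calibration("top")
def rect(n,p,z):
    w=world(c,np.array(p)/3.4+[130-.35,125-.35],z)[:,:2]
    d=(w[0]+w[3]-w[1]-w[2])/2; v=(w[0]+w[1]-w[2]-w[3])/2
    print(n,"ctr",w.mean(0).round(4),"len",np.hypot(*d).round(3),"wid",np.hypot(*v).round(3),"yaw",np.arctan2(-d[0],d[1]).round(3))
rect("L",[(50,307),(325,327),(320,391),(45,370)],.013)
rect("R",[(455,332),(733,340),(735,402),(456,396)],.013)
rect("mat",[(47,267),(757,305),(752,450),(33,412)],.003)
rect("SE",[(76,97),(317,65),(320,88),(80,122)],.026)
rect("car",[(436,27),(758,24),(770,181),(440,187)],.028)
E
```

```text
L ctr [0.4776 0.1784] len 0.221 wid 0.05 yaw -0.052
R ctr [ 0.4696 -0.1481] len 0.221 wid 0.05 yaw -0.005
mat ctr [0.474  0.0099] len 0.576 wid 0.116 yaw -0.032
SE ctr [0.6833 0.1748] len 0.196 wid 0.02 yaw 0.16
car ctr [ 0.6805 -0.1509] len 0.263 wid 0.131 yaw 0.036
```

```bash
cat > go.py <<'E'
# usage: go.py x y z yaw(of tool x axis minus 90deg, i.e. object's y-axis yaw): prints remaining shift in tool axes (after-turn axes) and turn
import sys; from h import *; from cell import r
from scipy.spatial.transform import Rotation as R
x,y,z,w=map(float,sys.argv[1:5]); s=r.read_state(); T=np.array(s["ee_rot"])
G=np.c_[[-np.sin(w),np.cos(w),0],[np.cos(w),np.sin(w),0],[0,0,-1]]
d=np.array([x,y,z])-s["tool_pos"]
print("t",round(s["time"],2),"now axes",(T.T@d).round(4),"after-turn axes",(G.T@d).round(4),"rot",R.from_matrix(T.T@G).as_rotvec().round(4),"w",s["gripper_width"],"F",np.round(s["contact_force"],2))
E
python3 -m jog '[{"delta_pos":[0,0,0],"rot":[0,0,-0.145],"jaw":-1},{"delta_pos":[0,0,0],"rot":[0,0,-0.145],"jaw":-1},{"delta_pos":[0,0,0],"rot":[0,0,-0.145],"jaw":-1},{"delta_pos":[0,0,0],"rot":[0,0,-0.145],"jaw":-1},{"delta_pos":[0,0,0],"rot":[0,0,-0.145],"jaw":-1},{"delta_pos":[0,0,0],"rot":[0,0,-0.145],"jaw":-1},{"delta_pos":[0,0,0],"rot":[0,0,-0.145],"jaw":-1},{"delta_pos":[0,0,0],"rot":[0,0,-0.145],"jaw":-1},{"delta_pos":[0,0,0],"rot":[0,0,-0.145],"jaw":-1}]'; python3 go.py .683 .175 .15 .16
```

```text
time: 1.0
tool_pos: [0.2456, -0.5471, 0.218]
ee_rot: [[-0.161, 0.987, -0.0], [0.987, 0.161, 0.001], [0.001, -0.0, -1.0]]
contact_force: [0.7, 0.5, -0.4]
gripper_width: 0.0929
finger_force: 0.0
t 1.0 now axes [0.642  0.5482 0.0686] after-turn axes [0.6432 0.5469 0.068 ] rot [-0.0002 -0.001   0.002 ] w 0.09293109710530029 F [ 0.74  0.5  -0.38]
```

```bash
python3 -m jog '[{"delta_pos":[0.0357,0.0304,0.0038],"rot":[0,0,0],"jaw":-1},{"delta_pos":[0.0357,0.0304,0.0038],"rot":[0,0,0],"jaw":-1},{"delta_pos":[0.0357,0.0304,0.0038],"rot":[0,0,0],"jaw":-1},{"delta_pos":[0.0357,0.0304,0.0038],"rot":[0,0,0],"jaw":-1},{"delta_pos":[0.0357,0.0304,0.0038],"rot":[0,0,0],"jaw":-1},{"delta_pos":[0.0357,0.0304,0.0038],"rot":[0,0,0],"jaw":-1},{"delta_pos":[0.0357,0.0304,0.0038],"rot":[0,0,0],"jaw":-1},{"delta_pos":[0.0357,0.0304,0.0038],"rot":[0,0,0],"jaw":-1},{"delta_pos":[0.0357,0.0304,0.0038],"rot":[0,0,0],"jaw":-1},{"delta_pos":[0.0357,0.0304,0.0038],"rot":[0,0,0],"jaw":-1},{"delta_pos":[0.0357,0.0304,0.0038],"rot":[0,0,0],"jaw":-1},{"delta_pos":[0.0357,0.0304,0.0038],"rot":[0,0,0],"jaw":-1},{"delta_pos":[0.0357,0.0304,0.0038],"rot":[0,0,0],"jaw":-1},{"delta_pos":[0.0357,0.0304,0.0038],"rot":[0,0,0],"jaw":-1},{"delta_pos":[0.0357,0.0304,0.0038],"rot":[0,0,0],"jaw":-1},{"delta_pos":[0.0357,0.0304,0.0038],"rot":[0,0,0],"jaw":-1},{"delta_pos":[0.0357,0.0304,0.0038],"rot":[0,0,0],"jaw":-1},{"delta_pos":[0.0357,0.0304,0.0038],"rot":[0,0,0],"jaw":-1},{"delta_pos":[0,0,0],"rot":[0,0,0],"jaw":-1}]'; python3 go.py .683 .175 .15 .16
python3 - <<'E'
from h import *; from cell import r
c=r.get_calibration("wrist"); f=r.grab_frame("wrist"); cv2.imwrite("pics/w1.png",f)
import pickle; pickle.dump(c,open("w1.pkl","wb")); print(np.round(c["eye"],3),np.round(c["orientation"],2).tolist())
E
```

```text
time: 2.9
tool_pos: [0.6862, 0.1776, 0.1461]
ee_rot: [[-0.16, 0.987, -0.004], [0.987, 0.16, 0.001], [0.002, -0.004, -1.0]]
contact_force: [-0.7, -0.5, 0.0]
gripper_width: 0.093
finger_force: 0.0
t 2.9 now axes [-0.0021 -0.0036 -0.0039] after-turn axes [-0.0021 -0.0035 -0.0039] rot [-0.0042 -0.0016  0.0005] w 0.09298394812013487 F [-0.7  -0.45  0.01]
[0.676 0.244 0.312] [[0.99, -0.16, -0.03], [0.16, 0.96, 0.24], [-0.01, -0.24, 0.97]]
```

View pics/w1.png

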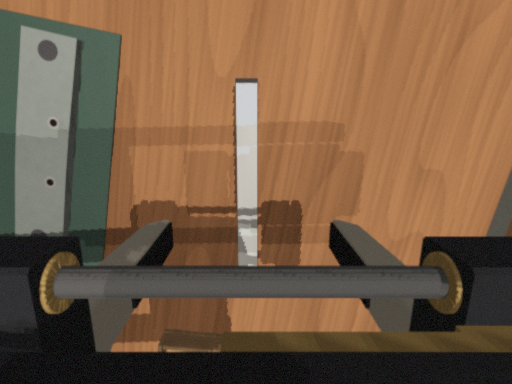

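The straightedge is at x≈247 px, centred between the fingers, with its left end at about (247,79).

```bash
python3 - <<'E'
from h import *; import pickle
c=pickle.load(open("w1.pkl","rb"))
w=world(c,[(247,79),(248,250)],.026)[:,:2]; d=w[0]-w[1]; d/=np.hypot(*d)
print(w.round(4),"yaw",np.arctan2(-d[0],d[1]).round(3),"ctr",(w[0]-.1*d).round(4))
E
python3 go.py .683 .175 .009 .16
```

```text
[[0.6658 0.2765]
 [0.693  0.1119]] yaw 0.164 ctr [0.6821 0.1779]
t 2.95 now axes [ 0.0004 -0.0021  0.1381] after-turn axes [ 0.0004 -0.0026  0.138 ] rot [-0.0041 -0.0002 -0.0005] w 0.09306383738512733 F [-0.9  -1.34  0.22]
```

```bash
python3 -m jog '[{"delta_pos":[0.0028,-0.002,0.03],"rot":[-0.004,0,0],"jaw":-1},{"delta_pos":[0,0,0.03],"rot":[0,0,0],"jaw":-1},{"delta_pos":[0,0,0.03],"rot":[0,0,0],"jaw":-1},{"delta_pos":[0,0,0.025],"rot":[0,0,0],"jaw":-1},{"delta_pos":[0,0,0.016],"rot":[0,0,0],"jaw":-1},{"delta_pos":[0,0,0.008],"rot":[0,0,0],"jaw":-1},{"delta_pos":[0,0,0.002],"rot":[0,0,0],"jaw":-1},{"delta_pos":[0,0,0],"rot":[0,0,0],"jaw":-1}]'; python3 go.py .682 .178 .005 .163
```

```text
time: 3.75
tool_pos: [0.6851, 0.1748, 0.0104]
ee_rot: [[-0.155, 0.988, 0.005], [0.988, 0.155, 0.001], [0.0, 0.005, -1.0]]
contact_force: [0.7, 0.1, 0.0]
gripper_width: 0.0931
finger_force: 0.0
t 3.75 now axes [ 0.0037 -0.0026  0.0054] after-turn axes [ 0.0037 -0.0026  0.0054] rot [ 0.0055  0.     -0.0073] w 0.09305713126012834 F [0.66 0.13 0.05]
```

```bash
python3 -m jog '[{"delta_pos":[0.003,-0.002,0.005],"rot":[0.004,0,-0.004],"jaw":-1},{"delta_pos":[0,0,0],"rot":[0,0,0],"jaw":-1},{"delta_pos":[0,0,0],"rot":[0,0,0],"jaw":-1}]'; python3 go.py .682 .178 .005 .163;  python3 -m jog '[{"delta_pos":[0,0,0],"rot":[0,0,0],"jaw":1},{"delta_pos":[0,0,0],"rot":[0,0,0],"jaw":1},{"delta_pos":[0,0,0],"rot":[0,0,0],"jaw":1},{"delta_pos":[0,0,0],"rot":[0,0,0],"jaw":1},{"delta_pos":[0,0,0],"rot":[0,0,0],"jaw":1},{"delta_pos":[0,0,0],"rot":[0,0,0],"jaw":1},{"delta_pos":[0,0,0],"rot":[0,0,0],"jaw":1},{"delta_pos":[0,0,0],"rot":[0,0,0],"jaw":1},{"delta_pos":[0,0,0],"rot":[0,0,0],"jaw":1},{"delta_pos":[0,0,0],"rot":[0,0,0],"jaw":1}]'; python3 go.py .682 .178 .005 .163
```

```text
time: 4.05
tool_pos: [0.6822, 0.1779, 0.0047]
ee_rot: [[-0.16, 0.987, 0.001], [0.987, 0.16, 0.0], [0.0, 0.001, -1.0]]
contact_force: [-0.2, -0.3, -0.6]
gripper_width: 0.0931
finger_force: 0.0
t 4.05 now axes [ 0.0001 -0.0001 -0.0003] after-turn axes [ 0.0001 -0.0001 -0.0003] rot [ 0.0005 -0.     -0.0026] w 0.0930774523849224 F [-0.24 -0.3  -0.62]
time: 5.05
tool_pos: [0.682, 0.1776, 0.0042]
ee_rot: [[-0.159, 0.987, 0.0], [0.987, 0.159, 0.0], [-0.0, 0.0, -1.0]]
contact_force: [-0.2, -0.6, 0.2]
gripper_width: 0.0199
finger_force: 30.0
t 5.05 now axes [ 0.0004  0.0001 -0.0008] after-turn axes [ 0.0004  0.0001 -0.0008] rot [ 0.0001  0.     -0.003 ] w 0.019867514384906776 F [-0.22 -0.64  0.19]
```

```bash
python3 -m jog '[{"delta_pos":[0,0,-0.02],"rot":[0,0,0],"jaw":1},{"delta_pos":[0,0,-0.03],"rot":[0,0,0],"jaw":1},{"delta_pos":[0,0,-0.015],"rot":[0,0,0.103],"jaw":1},{"delta_pos":[0,0,0],"rot":[0,0,0.103],"jaw":1},{"delta_pos":[0,0,0],"rot":[0,0,0],"jaw":1}]'; python3 go.py .478 .177 .05 -.045
```

```text
time: 5.55
tool_pos: [0.6821, 0.1776, 0.0696]
ee_rot: [[0.048, 0.999, 0.001], [0.999, -0.048, 0.0], [0.0, 0.001, -1.0]]
contact_force: [-0.5, 0.7, -2.6]
gripper_width: 0.02
finger_force: 30.0
t 5.55 now axes [-0.0103 -0.2039  0.0195] after-turn axes [-0.0098 -0.2039  0.0196] rot [ 0.0005 -0.0001 -0.0027] w 0.01998352434344502 F [-0.53  0.67 -2.57]
```

```bash
python3 -m jog '[{"delta_pos":[-0.001,-0.02,0],"rot":[0,0,0],"jaw":1},{"delta_pos":[-0.002,-0.04,0],"rot":[0,0,0],"jaw":1},{"delta_pos":[-0.002,-0.045,0.0],"rot":[0,0,0],"jaw":1},{"delta_pos":[-0.002,-0.04,0.005],"rot":[0,0,0],"jaw":1},{"delta_pos":[-0.002,-0.03,0.005],"rot":[0,0,0],"jaw":1},{"delta_pos":[-0.001,-0.02,0.005],"rot":[0,0,0],"jaw":1},{"delta_pos":[0,-0.009,0.005],"rot":[0,0,0],"jaw":1},{"delta_pos":[0,0,0],"rot":[0,0,0],"jaw":1},{"delta_pos":[0,0,0],"rot":[0,0,0],"jaw":1}]'; python3 go.py .478 .177 .022 -.045
python3 - <<'E'
from h import *; from cell import r
f=r.grab_frame("wrist"); g=r.grab_frame("side")
cv2.imwrite("pics/ws2.png",np.hstack([cv2.resize(f,(400,300)),cv2.resize(g[120:330,130:410],(400,300),interpolation=cv2.INTER_CUBIC)]))
E
```

```text
time: 6.45
tool_pos: [0.4785, 0.177, 0.0493]
ee_rot: [[0.045, 0.999, 0.0], [0.999, -0.045, -0.0], [0.0, 0.0, -1.0]]
contact_force: [1.4, -0.3, -3.0]
gripper_width: 0.02
finger_force: 30.0
t 6.45 now axes [-0.     -0.0005  0.0273] after-turn axes [-0.     -0.0005  0.0273] rot [ 0.0005 -0.      0.0001] w 0.01997619826538335 F [ 1.41 -0.33 -3.04]
```

View pics/ws2.png

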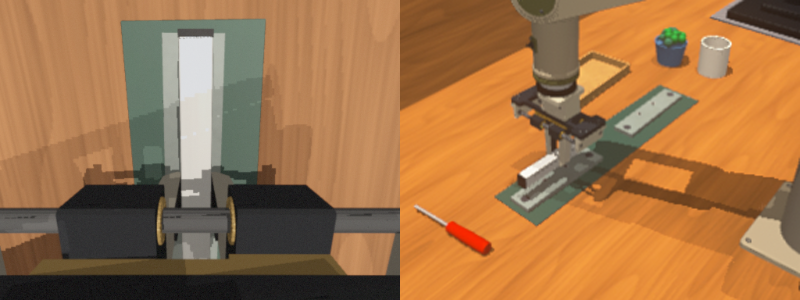

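```bash
python3 -m jog '[{"delta_pos":[0,0,0.013],"rot":[0,0,0],"jaw":1},{"delta_pos":[0,0,0.01],"rot":[0,0,0],"jaw":1},{"delta_pos":[0,0,0.0035],"rot":[0,0,0],"jaw":1},{"delta_pos":[0,0,0],"rot":[0,0,0],"jaw":1},{"delta_pos":[0,0,0],"rot":[0,0,0],"jaw":1}]' | grep -E "pos|contact";python3 -m jog '[{"delta_pos":[0,0,0.0005],"rot":[0,0,0],"jaw":1},{"delta_pos":[0,0,0],"rot":[0,0,0],"jaw":1}]' | grep -E "pos|contact"; python3 -m jog '[{"delta_pos":[0,0,0.0005],"rot":[0,0,0],"jaw":1},{"delta_pos":[0,0,0],"rot":[0,0,0],"jaw":1}]' | grep -E "pos|contact"
```

```text
tool_pos: [0.4777, 0.1769, 0.0225]
contact_force: [0.9, -0.3, -3.9]
tool_pos: [0.4781, 0.1771, 0.0226]
contact_force: [0.3, -0.2, -3.0]
tool_pos: [0.4778, 0.177, 0.0219]
contact_force: [-0.2, -0.6, -2.8]
```

```bash
for i in 1; do python3 -m jog '[{"delta_pos":[0,0,0.0006],"rot":[0,0,0],"jaw":1},{"delta_pos":[0,0,0],"rot":[0,0,0],"jaw":1}]' | grep -E "pos|contact"; python3 -m jog '[{"delta_pos":[0,0,0.0006],"rot":[0,0,0],"jaw":1},{"delta_pos":[0,0,0],"rot":[0,0,0],"jaw":1}]' | grep -E "pos|contact"; done
```

```text
tool_pos: [0.4777, 0.177, 0.0211]
contact_force: [-0.4, -0.2, -2.8]
tool_pos: [0.4777, 0.177, 0.0204]
contact_force: [0.6, 0.3, -2.9]
```

```bash
python3 -m jog '[{"delta_pos":[0,0,0.0006],"rot":[0,0,0],"jaw":1},{"delta_pos":[0,0,0],"rot":[0,0,0],"jaw":1}]' | grep -E "pos|contact"; python3 -m jog '[{"delta_pos":[0,0,0.0006],"rot":[0,0,0],"jaw":1},{"delta_pos":[0,0,0],"rot":[0,0,0],"jaw":1}]' | grep -E "pos|contact"
```

```text
tool_pos: [0.4778, 0.177, 0.0201]
contact_force: [-1.7, -0.7, 0.4]
tool_pos: [0.4778, 0.177, 0.0201]
contact_force: [-5.4, -2.1, 8.2]
```

```bash
python3 -m jog '[{"delta_pos":[0,0,0.0006],"rot":[0,0,0],"jaw":1},{"delta_pos":[0,0,0],"rot":[0,0,0],"jaw":1}]' | grep -E "pos|contact"
```

```text
tool_pos: [0.4778, 0.177, 0.0201]
contact_force: [-8.6, -2.7, 14.0]
```

```bash
python3 -m jog '[{"delta_pos":[0,0,-0.0012],"rot":[0,0,0],"jaw":1},{"delta_pos":[0,0,0],"rot":[0,0,0],"jaw":1}]' | grep -E "pos|contact"; python3 -m jog '[{"delta_pos":[0,0,0],"rot":[0,0,0],"jaw":-0.2},{"delta_pos":[0,0,0],"rot":[0,0,0],"jaw":-0.2},{"delta_pos":[0,0,0],"rot":[0,0,0],"jaw":-0.2},{"delta_pos":[0,0,0],"rot":[0,0,0],"jaw":-0.2},{"delta_pos":[0,0,0],"rot":[0,0,0],"jaw":-0.2},{"delta_pos":[0,0,-0.02],"rot":[0,0,0],"jaw":-0.2},{"delta_pos":[0,0,-0.03],"rot":[0,0,0],"jaw":-0.2},{"delta_pos":[0,0,-0.02],"rot":[0,0,0],"jaw":-0.2},{"delta_pos":[0,0,0],"rot":[0,0,0],"jaw":1},{"delta_pos":[0,0,0],"rot":[0,0,0],"jaw":1},{"delta_pos":[0,0,0],"rot":[0,0,0],"jaw":1},{"delta_pos":[0,0,0],"rot":[0,0,0],"jaw":1},{"delta_pos":[0,0,0],"rot":[0,0,0],"jaw":1},{"delta_pos":[0,0,0],"rot":[0,0,0],"jaw":1}]'
python3 - <<'E'
from h import *; from cell import r
g=r.grab_frame("top"); cv2.imwrite("pics/t3.png",g)
f=r.grab_frame("wrist"); g=r.grab_frame("side")
cv2.imwrite("pics/ws3.png",np.hstack([cv2.resize(f,(400,300)),cv2.resize(g[150:300,130:330],(400,300),interpolation=cv2.INTER_CUBIC)]))
E
```

```text
tool_pos: [0.478, 0.1771, 0.0202]
contact_force: [-1.2, -1.1, 4.5]
time: 10.05
tool_pos: [0.4773, 0.1769, 0.0893]
ee_rot: [[0.046, 0.999, -0.001], [0.999, -0.046, -0.0], [-0.0, -0.001, -1.0]]
contact_force: [0.2, -0.5, -0.9]
gripper_width: 0.0126
finger_force: 0.0
```

View pics/ws3.png

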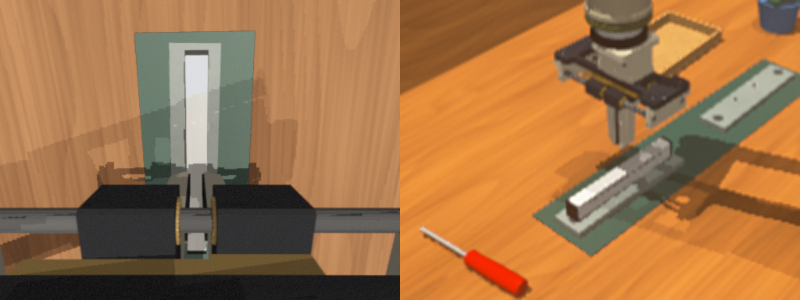

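```bash
python3 -m jog '[{"delta_pos":[0.03,0,0],"rot":[0,0,0],"jaw":1},{"delta_pos":[0.035,0,0.01],"rot":[0,0,0],"jaw":1},{"delta_pos":[0.01,0,0.015],"rot":[0,0,0],"jaw":1},{"delta_pos":[0,0,0.014],"rot":[0,0,0],"jaw":1},{"delta_pos":[0,0,0.005],"rot":[0,0,0],"jaw":1},{"delta_pos":[0,0,0],"rot":[0,0,0],"jaw":1},{"delta_pos":[0,0,0],"rot":[0,0,0],"jaw":1}]'; python3 -m jog '[{"delta_pos":[0,0,0.001],"rot":[0,0,0],"jaw":1},{"delta_pos":[0,0,0],"rot":[0,0,0],"jaw":1}]' | grep -E "pos|contact"
```

```text
time: 10.9
tool_pos: [0.4814, 0.2512, 0.0462]
ee_rot: [[0.047, 0.999, 0.0], [0.999, -0.047, -0.0], [-0.0, 0.0, -1.0]]
contact_force: [0.4, 0.0, 0.3]
gripper_width: 0.0004
finger_force: 0.0
tool_pos: [0.4818, 0.2517, 0.0456]
contact_force: [-0.3, -0.7, 0.4]
```

```bash
python3 -m jog '[{"delta_pos":[0,0,0.001],"rot":[0,0,0],"jaw":1},{"delta_pos":[0,0,0],"rot":[0,0,0],"jaw":1}]' | grep -E "pos|contact"; python3 -m jog '[{"delta_pos":[0,0,0.001],"rot":[0,0,0],"jaw":1},{"delta_pos":[0,0,0],"rot":[0,0,0],"jaw":1}]' | grep -E "pos|contact"; python3 -m jog '[{"delta_pos":[0,0,0.0005],"rot":[0,0,0],"jaw":1},{"delta_pos":[0,0,0],"rot":[0,0,0],"jaw":1}]' | grep -E "pos|contact"; python3 -m jog '[{"delta_pos":[0,0,0.0005],"rot":[0,0,0],"jaw":1},{"delta_pos":[0,0,0],"rot":[0,0,0],"jaw":1}]' | grep -E "pos|contact"
```

```text
tool_pos: [0.4813, 0.2518, 0.0441]
contact_force: [-0.4, 0.8, -0.4]
tool_pos: [0.4811, 0.2519, 0.0428]
contact_force: [1.1, 0.1, 0.2]
tool_pos: [0.4812, 0.2519, 0.0424]
contact_force: [-0.2, 0.6, -0.5]
tool_pos: [0.4813, 0.252, 0.0421]
contact_force: [-0.4, 0.1, 0.8]
```

```bash
python3 -m jog '[{"delta_pos":[0,0,0.0005],"rot":[0,0,0],"jaw":1},{"delta_pos":[0,0,0],"rot":[0,0,0],"jaw":1}]' | grep -E "pos|contact"; python3 -m jog '[{"delta_pos":[0,0,0.0005],"rot":[0,0,0],"jaw":1},{"delta_pos":[0,0,0],"rot":[0,0,0],"jaw":1}]' | grep -E "pos|contact"
```

```text
tool_pos: [0.4814, 0.2522, 0.0417]
contact_force: [-0.5, 2.0, 2.2]
tool_pos: [0.4814, 0.2523, 0.0412]
contact_force: [-0.0, 2.7, 3.5]
```

```bash
python3 -m jog '[{"delta_pos":[0,0,0.0004],"rot":[0,0,0],"jaw":1},{"delta_pos":[0,0,0],"rot":[0,0,0],"jaw":1}]' | grep -E "pos|contact"
```

```text
tool_pos: [0.4814, 0.2523, 0.0408]
contact_force: [-0.1, 4.1, 4.7]
```

```bash
python3 -m jog '[{"delta_pos":[0,0,0.0005],"rot":[0,0,0],"jaw":1},{"delta_pos":[0,0,0],"rot":[0,0,0],"jaw":1}]' | grep -E "pos|contact"; python3 -m jog '[{"delta_pos":[0,0,0.0004],"rot":[0,0,0],"jaw":1},{"delta_pos":[0,0,0],"rot":[0,0,0],"jaw":1},{"delta_pos":[0,0,0],"rot":[0,0,0],"jaw":1}]' | grep -E "pos|contact"
```

```text
tool_pos: [0.4815, 0.2523, 0.0407]
contact_force: [-2.6, 4.4, 7.4]
tool_pos: [0.4815, 0.2523, 0.0407]
contact_force: [-4.2, 2.3, 10.4]
```

```bash
python3 -m jog '[{"delta_pos":[0,0,-0.0007],"rot":[0,0,0],"jaw":1},{"delta_pos":[0,0,0],"rot":[0,0,0],"jaw":1},{"delta_pos":[0,0,0],"rot":[0,0,0],"jaw":1},{"delta_pos":[0,0,0],"rot":[0,0,0],"jaw":1},{"delta_pos":[0,0,0],"rot":[0,0,0],"jaw":1},{"delta_pos":[0,0,0],"rot":[0,0,0],"jaw":1}]' | grep -E "pos|contact"; python3 -m jog '[{"delta_pos":[0,0,-0.003],"rot":[0,0,0],"jaw":1},{"delta_pos":[0,0,-0.02],"rot":[0,0,0],"jaw":1},{"delta_pos":[-0.03,0,0],"rot":[0,0,0],"jaw":1},{"delta_pos":[-0.045,0,0],"rot":[0,0,0],"jaw":1},{"delta_pos":[-0.045,0,0],"rot":[0,0,0],"jaw":1},{"delta_pos":[-0.03,0,0],"rot":[0,0,0],"jaw":1},{"delta_pos":[0,0,0.014],"rot":[0,0,0],"jaw":1},{"delta_pos":[0,0,0.006],"rot":[0,0,0],"jaw":1},{"delta_pos":[0,0,0],"rot":[0,0,0],"jaw":1},{"delta_pos":[0,0,0],"rot":[0,0,0],"jaw":1}]' | grep -E "pos|contact"; python3 -m jog '[{"delta_pos":[0,0,0.0005],"rot":[0,0,0],"jaw":1},{"delta_pos":[0,0,0],"rot":[0,0,0],"jaw":1}]' | grep -E "pos|contact"
```

```text
tool_pos: [0.4815, 0.2523, 0.0407]
contact_force: [-2.1, 3.9, 5.9]
tool_pos: [0.4738, 0.1028, 0.0429]
contact_force: [-0.1, -0.1, 0.4]
tool_pos: [0.4744, 0.1027, 0.043]
contact_force: [-0.2, 0.4, 0.4]
```

```bash
python3 -m jog '[{"delta_pos":[0,0,0.0008],"rot":[0,0,0],"jaw":1},{"delta_pos":[0,0,0],"rot":[0,0,0],"jaw":1}]' | grep -E "pos|contact"; python3 -m jog '[{"delta_pos":[0,0,0.0005],"rot":[0,0,0],"jaw":1},{"delta_pos":[0,0,0],"rot":[0,0,0],"jaw":1}]' | grep -E "pos|contact"
```

```text
tool_pos: [0.4744, 0.1024, 0.0421]
contact_force: [-0.1, 1.1, 0.9]
tool_pos: [0.4744, 0.1021, 0.0416]
contact_force: [-0.3, 1.0, 1.8]
```

```bash
python3 -m jog '[{"delta_pos":[0,0,0.0005],"rot":[0,0,0],"jaw":1},{"delta_pos":[0,0,0],"rot":[0,0,0],"jaw":1}]' | grep -E "pos|contact"; python3 -m jog '[{"delta_pos":[0,0,0.0005],"rot":[0,0,0],"jaw":1},{"delta_pos":[0,0,0],"rot":[0,0,0],"jaw":1}]' | grep -E "pos|contact"
```

```text
tool_pos: [0.4744, 0.1019, 0.0411]
contact_force: [0.2, -1.3, 1.2]
tool_pos: [0.4744, 0.1017, 0.0407]
contact_force: [-0.6, -3.0, 3.4]
```

```bash
python3 -m jog '[{"delta_pos":[0,0,0.0005],"rot":[0,0,0],"jaw":1},{"delta_pos":[0,0,0],"rot":[0,0,0],"jaw":1}]' | grep -E "pos|contact"; python3 -m jog '[{"delta_pos":[0,0,0.0003],"rot":[0,0,0],"jaw":1},{"delta_pos":[0,0,0],"rot":[0,0,0],"jaw":1},{"delta_pos":[0,0,0],"rot":[0,0,0],"jaw":1},{"delta_pos":[0,0,0],"rot":[0,0,0],"jaw":1},{"delta_pos":[0,0,0],"rot":[0,0,0],"jaw":1}]' | grep -E "pos|contact"
```

```text
tool_pos: [0.4745, 0.1017, 0.0406]
contact_force: [-2.2, -3.0, 7.0]
tool_pos: [0.4745, 0.1017, 0.0405]
contact_force: [-2.4, -4.7, 9.6]
```

```bash
python3 -m jog '[{"delta_pos":[0,0,-0.0004],"rot":[0,0,0],"jaw":1},{"delta_pos":[0,0,0],"rot":[0,0,0],"jaw":1},{"delta_pos":[0,0,0],"rot":[0,0,0],"jaw":1},{"delta_pos":[0,0,0],"rot":[0,0,0],"jaw":1},{"delta_pos":[0,0,0],"rot":[0,0,0],"jaw":1},{"delta_pos":[0,0,0],"rot":[0,0,0],"jaw":1}]' | grep -E "pos|contact"; python3 -m jog '[{"delta_pos":[0,0,-0.003],"rot":[0,0,0],"jaw":1},{"delta_pos":[0,0,-0.02],"rot":[0,0,0],"jaw":1},{"delta_pos":[0.025,0,-0.025],"rot":[0,0,0],"jaw":-0.2},{"delta_pos":[0.03,0,0],"rot":[0,0,0],"jaw":-0.2},{"delta_pos":[0.02,0,0],"rot":[0,0,0],"jaw":-0.2},{"delta_pos":[0,0,0],"rot":[0,0,0],"jaw":-0.2},{"delta_pos":[0,0,0],"rot":[0,0,0],"jaw":-0.2}]'
python3 - <<'E'
from h import *; from cell import r
g=r.grab_frame("top"); cv2.imwrite("pics/t4.png",g)
f=r.grab_frame("wrist"); g=g[130:270,120:360]
cv2.imwrite("pics/wt4.png",np.hstack([cv2.resize(f,(400,300)),cv2.resize(g,(400,233),interpolation=cv2.INTER_CUBIC)[np.r_[0:233,[232]*67]]]))
E
python3 go.py .478 .177 .0215 -.045
```

```text
tool_pos: [0.4745, 0.1017, 0.0405]
contact_force: [-2.2, -4.2, 6.9]
time: 17.6
tool_pos: [0.4772, 0.1771, 0.0877]
ee_rot: [[0.045, 0.999, -0.001], [0.999, -0.045, -0.0], [-0.0, -0.001, -1.0]]
contact_force: [-0.5, 0.4, -0.4]
gripper_width: 0.0361
finger_force: 0.0
t 17.7 now axes [0.0007 0.0007 0.0662] after-turn axes [0.0007 0.0006 0.0662] rot [-0.0009  0.0004 -0.0012] w 0.04366797694662659 F [-0.03  0.17 -0.05]
```

View pics/wt4.png

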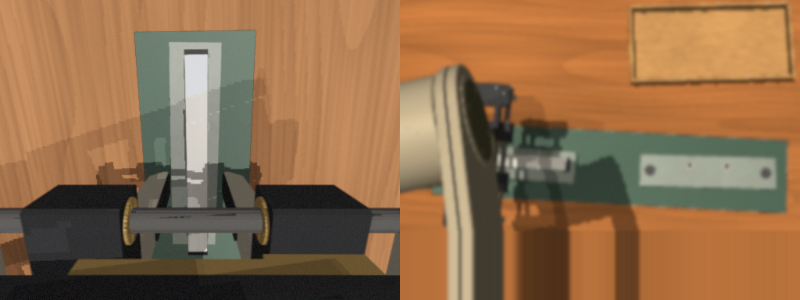

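```bash
python3 -m jog '[{"delta_pos":[0,0,0.02],"rot":[0,0,0],"jaw":-0.2},{"delta_pos":[0,0,0.025],"rot":[0,0,0],"jaw":-0.2},{"delta_pos":[0,0,0.015],"rot":[0,0,0],"jaw":-0.2},{"delta_pos":[0,0,0.005],"rot":[0,0,0],"jaw":-0.2},{"delta_pos":[0,0,0],"rot":[0,0,0],"jaw":1},{"delta_pos":[0,0,0],"rot":[0,0,0],"jaw":1},{"delta_pos":[0,0,0],"rot":[0,0,0],"jaw":1},{"delta_pos":[0,0,0],"rot":[0,0,0],"jaw":1},{"delta_pos":[0,0,0],"rot":[0,0,0],"jaw":1},{"delta_pos":[0,0,0],"rot":[0,0,0],"jaw":1},{"delta_pos":[0,0,0],"rot":[0,0,0],"jaw":1},{"delta_pos":[0,0,0],"rot":[0,0,0],"jaw":1},{"delta_pos":[0,0,-0.01],"rot":[0,0,0],"jaw":1},{"delta_pos":[0,0,-0.02],"rot":[0,0,0],"jaw":1},{"delta_pos":[0,0,-0.015],"rot":[0,0,0],"jaw":1},{"delta_pos":[0,0,0],"rot":[0,0,0],"jaw":1}]'; python3 go.py .69 .2 .055 -.045
```

```text
time: 19.3
tool_pos: [0.4797, 0.1775, 0.0709]
ee_rot: [[0.046, 0.999, 0.004], [0.999, -0.046, 0.001], [0.001, 0.004, -1.0]]
contact_force: [1.6, -0.5, -2.7]
gripper_width: 0.0197
finger_force: 30.0
t 19.3 now axes [0.0321 0.209  0.0168] after-turn axes [0.032  0.2091 0.0159] rot [ 0.0043 -0.0013 -0.001 ] w 0.019709218983451758 F [ 1.56 -0.45 -2.7 ]
```

```bash
python3 -m jog '[{"delta_pos":[0.003,0.02,0],"rot":[0,0,0],"jaw":1},{"delta_pos":[0.006,0.04,0],"rot":[0,0,0],"jaw":1},{"delta_pos":[0.006,0.045,0],"rot":[0,0,0],"jaw":1},{"delta_pos":[0.006,0.045,0],"rot":[0,0,0],"jaw":1},{"delta_pos":[0.005,0.035,0],"rot":[0,0,0],"jaw":1},{"delta_pos":[0.005,0.02,0.015],"rot":[0,0,0],"jaw":1},{"delta_pos":[0,0.004,0.02],"rot":[0,0,0],"jaw":1},{"delta_pos":[0,0,0.015],"rot":[0,0,0],"jaw":1},{"delta_pos":[0,0,0.008],"rot":[0,0,0],"jaw":1},{"delta_pos":[0,0,0],"rot":[0,0,0],"jaw":1},{"delta_pos":[0,0,0],"rot":[0,0,0],"jaw":1}]'
```

```text
time: 20.4
tool_pos: [0.6874, 0.1984, 0.0101]
ee_rot: [[0.046, 0.999, -0.0], [0.999, -0.046, -0.0], [-0.0, -0.0, -1.0]]
contact_force: [-0.2, -0.1, -3.0]
gripper_width: 0.0194
finger_force: 30.0
```

```bash
python3 -m jog '[{"delta_pos":[0,0,0.003],"rot":[0,0,0],"jaw":1},{"delta_pos":[0,0,0],"rot":[0,0,0],"jaw":1}]' | grep -E "pos|contact"; python3 -m jog '[{"delta_pos":[0,0,0.001],"rot":[0,0,0],"jaw":1},{"delta_pos":[0,0,0],"rot":[0,0,0],"jaw":1}]' | grep -E "pos|contact"; python3 -m jog '[{"delta_pos":[0,0,0.001],"rot":[0,0,0],"jaw":1},{"delta_pos":[0,0,0],"rot":[0,0,0],"jaw":1}]' | grep -E "pos|contact"
```

```text
tool_pos: [0.6882, 0.1984, 0.0075]
contact_force: [1.0, 1.5, -1.5]
tool_pos: [0.6882, 0.1985, 0.0074]
contact_force: [-3.7, 0.1, 4.8]
tool_pos: [0.6882, 0.1985, 0.0074]
contact_force: [-7.3, -2.0, 11.2]
```

```bash
python3 -m jog '[{"delta_pos":[0,0,-0.0013],"rot":[0,0,0],"jaw":1},{"delta_pos":[0,0,0],"rot":[0,0,0],"jaw":-0.3},{"delta_pos":[0,0,0],"rot":[0,0,0],"jaw":-0.3},{"delta_pos":[0,0,0],"rot":[0,0,0],"jaw":-0.3},{"delta_pos":[0,0,0],"rot":[0,0,0],"jaw":-0.3},{"delta_pos":[0,0,0],"rot":[0,0,0],"jaw":-0.3},{"delta_pos":[0,0,-0.03],"rot":[0,0,0],"jaw":-1},{"delta_pos":[0,0,-0.04],"rot":[0,0,0],"jaw":-1},{"delta_pos":[-0.005,-0.04,-0.02],"rot":[0,0,0],"jaw":-1},{"delta_pos":[-0.008,-0.045,0],"rot":[0,0,0],"jaw":-1},{"delta_pos":[-0.008,-0.045,0],"rot":[0,0,0],"jaw":-1},{"delta_pos":[-0.006,-0.045,0],"rot":[0,0,0],"jaw":-1},{"delta_pos":[-0.003,-0.034,0],"rot":[0,0,0.006],"jaw":-1},{"delta_pos":[0,0,0],"rot":[0,0,0],"jaw":-1},{"delta_pos":[0,0,0],"rot":[0,0,0],"jaw":-1}]'
python3 - <<'E'
from h import *; from cell import r
import pickle
c=r.get_calibration("wrist"); f=r.grab_frame("wrist"); pickle.dump(c,open("w5.pkl","wb"))
cv2.imwrite("pics/w5.png",f); t=r.grab_frame("top"); cv2.imwrite("pics/t5.png",t)
cv2.imwrite("pics/wt5.png",np.hstack([cv2.resize(f,(480,360)),t[100:280,110:270].repeat(2,0).repeat(2,1)]))
E
python3 go.py .4776 .1784 .005 -.05
```

```text
time: 22.5
tool_pos: [0.4777, 0.1781, 0.0969]
ee_rot: [[0.051, 0.999, 0.001], [0.999, -0.051, 0.0], [0.0, 0.001, -1.0]]
contact_force: [0.3, 0.2, 0.0]
gripper_width: 0.093
finger_force: 0.0
t 22.6 now axes [ 0.0001 -0.0018  0.0923] after-turn axes [ 0.0001 -0.0016  0.0923] rot [ 0.002  -0.0005 -0.0021] w 0.0931544758808606 F [-0.81  0.23  0.5 ]
```

View pics/wt5.png

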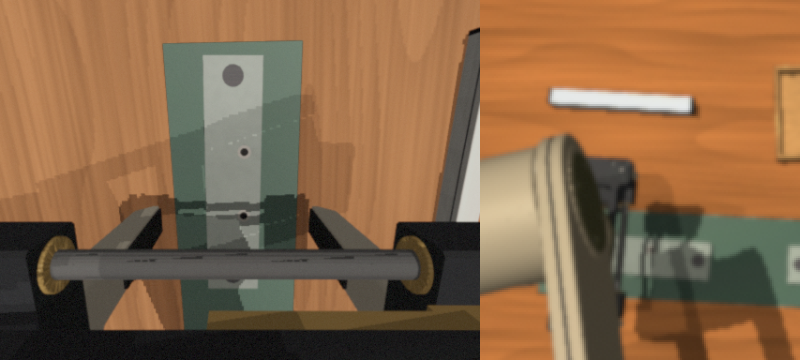

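```bash
python3 - <<'E'
from h import *; import pickle
c=pickle.load(open("w5.pkl","rb"))
w=world(c,np.array([(203,55),(264,55),(259,289),(210,289)])/.9375,.013)[:,:2]
print(w.round(4),w.mean(0).round(4))
E
python3 -m jog '[{"delta_pos":[0,0,0.025],"rot":[0,0,0],"jaw":-1},{"delta_pos":[0,0,0.03],"rot":[0,0,0],"jaw":-1},{"delta_pos":[0,0,0.02],"rot":[0,0,0],"jaw":-1},{"delta_pos":[0,0,0.01],"rot":[0,0,0],"jaw":-1},{"delta_pos":[0,0,0],"rot":[0,0,0],"jaw":-1},{"delta_pos":[0,0,0],"rot":[0,0,0],"jaw":-1}]'
```

```text
[[0.4568 0.2905]
 [0.5071 0.2879]
 [0.4963 0.0674]
 [0.4465 0.07  ]] [0.4767 0.1789]
time: 23.2
tool_pos: [0.4789, 0.1781, 0.0122]
ee_rot: [[0.052, 0.999, 0.001], [0.999, -0.052, 0.0], [0.0, 0.001, -1.0]]
contact_force: [-0.4, 1.1, 0.6]
gripper_width: 0.0931
finger_force: 0.0
```

```bash
python3 -m jog '[{"delta_pos":[0.001,-0.001,0.006],"rot":[0,0,0],"jaw":-1},{"delta_pos":[0,0,0],"rot":[0,0,0],"jaw":-1},{"delta_pos":[0,0,0],"rot":[0,0,0],"jaw":-1}]' | grep -E "pos|contact";python3 -m jog '[{"delta_pos":[0,0,0],"rot":[0,0,0],"jaw":1},{"delta_pos":[0,0,0],"rot":[0,0,0],"jaw":1},{"delta_pos":[0,0,0],"rot":[0,0,0],"jaw":1},{"delta_pos":[0,0,0],"rot":[0,0,0],"jaw":1},{"delta_pos":[0,0,0],"rot":[0,0,0],"jaw":1},{"delta_pos":[0,0,0],"rot":[0,0,0],"jaw":1},{"delta_pos":[0,0,0],"rot":[0,0,0],"jaw":1},{"delta_pos":[0,0,0],"rot":[0,0,0],"jaw":1},{"delta_pos":[0,0,0],"rot":[0,0,0],"jaw":1}]'
```

```text
tool_pos: [0.4771, 0.1792, 0.0059]
contact_force: [-0.8, -0.1, 0.2]
time: 24.4
tool_pos: [0.4766, 0.179, 0.0054]
ee_rot: [[0.052, 0.999, -0.001], [0.999, -0.052, -0.0], [-0.0, -0.001, -1.0]]
contact_force: [-1.4, 0.3, 1.9]
gripper_width: 0.0496
finger_force: 30.0
```

```bash
python3 -m jog '[{"delta_pos":[0,0,-0.01],"rot":[0,0,0],"jaw":1},{"delta_pos":[0,0,-0.02],"rot":[0,0,0],"jaw":1},{"delta_pos":[0,0,-0.025],"rot":[0,0,0],"jaw":1},{"delta_pos":[0,0,-0.02],"rot":[0,0,-0.045],"jaw":1},{"delta_pos":[0,0,-0.01],"rot":[0,0,-0.045],"jaw":1},{"delta_pos":[0,0,0],"rot":[0,0,0],"jaw":1},{"delta_pos":[0,0,0],"rot":[0,0,0],"jaw":1}]'; python3 go.py .678 -.152 .07 .04
```

```text
time: 25.1
tool_pos: [0.4768, 0.179, 0.0904]
ee_rot: [[-0.037, 0.999, 0.0], [0.999, 0.037, -0.0], [-0.0, 0.0, -1.0]]
contact_force: [-0.3, -0.6, -4.0]
gripper_width: 0.0497
finger_force: 30.0
t 25.1 now axes [-0.3381  0.1889  0.0204] after-turn axes [-0.3387  0.1878  0.0204] rot [ 0.0002  0.     -0.0033] w 0.04965659662629107 F [-0.31 -0.63 -3.98]
```

```bash
python3 -m jog '[{"delta_pos":[-0.018,0.01,0],"rot":[0,0,0],"jaw":1},{"delta_pos":[-0.03,0.017,0],"rot":[0,0,0],"jaw":1},{"delta_pos":[-0.036,0.02,0],"rot":[0,0,0],"jaw":1},{"delta_pos":[-0.036,0.02,0],"rot":[0,0,0],"jaw":1},{"delta_pos":[-0.036,0.02,0],"rot":[0,0,0],"jaw":1},{"delta_pos":[-0.036,0.02,0],"rot":[0,0,0],"jaw":1},{"delta_pos":[-0.036,0.02,0],"rot":[0,0,0],"jaw":1},{"delta_pos":[-0.036,0.02,0],"rot":[0,0,0],"jaw":1},{"delta_pos":[-0.034,0.018,0],"rot":[0,0,0],"jaw":1},{"delta_pos":[-0.025,0.015,0],"rot":[0,0,0],"jaw":1},{"delta_pos":[-0.015,0.008,0],"rot":[0,0,0],"jaw":1},{"delta_pos":[0,0,0.01],"rot":[0,0,0],"jaw":1},{"delta_pos":[0,0,0],"rot":[0,0,0],"jaw":1}]'; python3 go.py .678 -.152 .0 .04
python3 - <<'E'
from h import *; from cell import r
import pickle
c=r.get_calibration("wrist"); f=r.grab_frame("wrist"); pickle.dump(c,open("w6.pkl","wb"))
cv2.imwrite("pics/w6.png",f); t=r.grab_frame("side")[100:310,110:390]
cv2.imwrite("pics/ws6.png",np.hstack([cv2.resize(f,(480,360)),cv2.resize(t,(320,240),interpolation=cv2.INTER_CUBIC)[np.r_[0:240,[239]*120]]]))
E
```

```text
time: 26.4
tool_pos: [0.6753, -0.1508, 0.0765]
ee_rot: [[-0.037, 0.999, -0.005], [0.999, 0.037, 0.002], [0.002, -0.005, -1.0]]
contact_force: [-1.2, 0.5, -3.6]
gripper_width: 0.0493
finger_force: 30.0
t 26.4 now axes [-0.0015  0.0031  0.0765] after-turn axes [-0.0013  0.0027  0.0765] rot [-0.0052 -0.0022 -0.0033] w 0.04932378507670437 F [-1.17  0.52 -3.61]
```

View pics/ws6.png

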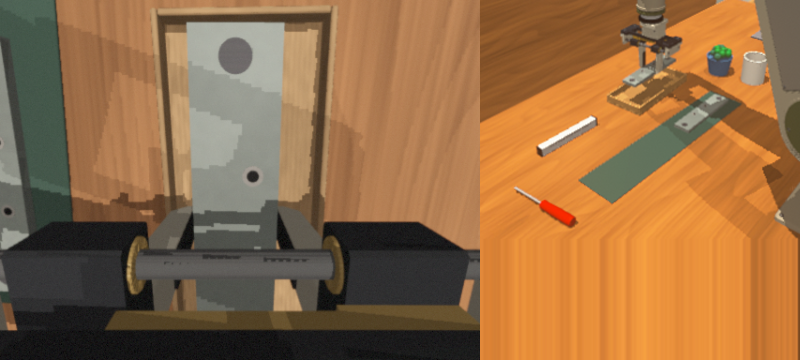

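The bar is over the carton. The carton's left rim corners are at about (155,8) and (336,6) in the scaled view.

```bash
python3 - <<'E'
from h import *; import pickle
c=pickle.load(open("w6.pkl","rb"))
w=world(c,np.array([(154,8),(337,6)])/.9375,.028)[:,:2]
d=w[1]-w[0]; u=np.array([-d[1],d[0]])/np.hypot(*d)
print(w.round(4),np.hypot(*d),"yaw",np.arctan2(d[1],d[0]).round(3),"ctr",(w.mean(0)-.135*u).round(4))
E
```

```text
[[ 0.6143 -0.0182]
 [ 0.739  -0.0126]] 0.12479055484698168 yaw 0.044 ctr [ 0.6827 -0.1502]
```

```bash
python3 -m jog '[{"delta_pos":[0,0.004,0.01],"rot":[0,0,0],"jaw":1},{"delta_pos":[0,0,0.02],"rot":[0,0,0],"jaw":1},{"delta_pos":[0,0,0.016],"rot":[0,0,0],"jaw":1},{"delta_pos":[0,0,0.01],"rot":[0,0,0],"jaw":1},{"delta_pos":[0,0,0],"rot":[0,0,0],"jaw":1},{"delta_pos":[0,0,0],"rot":[0,0,0],"jaw":1}]' | grep -E "pos|contact"; python3 -m jog '[{"delta_pos":[0,0,0.005],"rot":[0,0,0],"jaw":1},{"delta_pos":[0,0,0],"rot":[0,0,0],"jaw":1},{"delta_pos":[0,0,0],"rot":[0,0,0],"jaw":1}]' | grep -E "pos|contact|rot"
```

```text
tool_pos: [0.6815, -0.1513, 0.0244]
contact_force: [0.5, -1.2, -3.1]
tool_pos: [0.6818, -0.1516, 0.0198]
ee_rot: [[-0.038, 0.999, 0.001], [0.999, 0.038, -0.0], [-0.0, 0.0, -1.0]]
contact_force: [0.6, 0.2, -3.6]
```

```bash
python3 -m jog '[{"delta_pos":[0,0,0.005],"rot":[0,0,0],"jaw":1},{"delta_pos":[0,0,0.0035],"rot":[0,0,0],"jaw":1},{"delta_pos":[0,0,0],"rot":[0,0,0],"jaw":1},{"delta_pos":[0,0,0],"rot":[0,0,0],"jaw":1}]' | grep -E "pos|contact"; python3 -m jog '[{"delta_pos":[0,0,0.001],"rot":[0,0,0],"jaw":1},{"delta_pos":[0,0,0],"rot":[0,0,0],"jaw":1}]' | grep -E "pos|contact"; python3 -m jog '[{"delta_pos":[0,0,0.001],"rot":[0,0,0],"jaw":1},{"delta_pos":[0,0,0],"rot":[0,0,0],"jaw":1}]' | grep -E "pos|contact"
```

```text
tool_pos: [0.6813, -0.1514, 0.0106]
contact_force: [-0.4, -0.2, -2.8]
tool_pos: [0.6816, -0.1515, 0.01]
contact_force: [-0.9, 0.2, -3.2]
tool_pos: [0.6815, -0.1514, 0.0088]
contact_force: [-0.2, -0.6, -3.2]
```

```bash
python3 -m jog '[{"delta_pos":[0,0,0.0008],"rot":[0,0,0],"jaw":1},{"delta_pos":[0,0,0],"rot":[0,0,0],"jaw":1}]' | grep -E "pos|contact"; python3 -m jog '[{"delta_pos":[0,0,0.0007],"rot":[0,0,0],"jaw":1},{"delta_pos":[0,0,0],"rot":[0,0,0],"jaw":1}]' | grep -E "pos|contact"
```

```text
tool_pos: [0.6814, -0.1514, 0.008]
contact_force: [-1.4, 0.6, -3.3]
tool_pos: [0.6816, -0.1514, 0.0075]
contact_force: [0.6, -0.6, -2.2]
```

```bash
python3 -m jog '[{"delta_pos":[0,0,0],"rot":[0,0,0],"jaw":-0.4},{"delta_pos":[0,0,0],"rot":[0,0,0],"jaw":-0.4},{"delta_pos":[0,0,0],"rot":[0,0,0],"jaw":-0.4},{"delta_pos":[0,0,0],"rot":[0,0,0],"jaw":-0.4},{"delta_pos":[0,0,0],"rot":[0,0,0],"jaw":-0.4},{"delta_pos":[0,0,-0.02],"rot":[0,0,0],"jaw":-0.4},{"delta_pos":[0,0,-0.04],"rot":[0,0,0],"jaw":-0.4},{"delta_pos":[0,0,-0.04],"rot":[0,0,0],"jaw":-0.4},{"delta_pos":[0,-0.04,-0.02],"rot":[0,0,0],"jaw":-0.4},{"delta_pos":[0,-0.045,0],"rot":[0,0,0],"jaw":-0.4},{"delta_pos":[0,-0.045,0],"rot":[0,0,0],"jaw":-0.4},{"delta_pos":[0,-0.045,0],"rot":[0,0,0],"jaw":-0.4},{"delta_pos":[0.04,-0.03,0],"rot":[0,0,0],"jaw":-0.4},{"delta_pos":[0.04,0,0],"rot":[0,0,0],"jaw":-0.4},{"delta_pos":[0,0,0],"rot":[0,0,0],"jaw":-0.4}]'
python3 - <<'E'
from h import *; from cell import r
t=r.grab_frame("top")[120:280,130:380]; g=r.grab_frame("side")[90:260,180:400]
cv2.imwrite("pics/f.png",np.hstack([cv2.resize(t,(450,288),interpolation=cv2.INTER_CUBIC),cv2.resize(g,(345,288),interpolation=cv2.INTER_CUBIC)]))
E
```

```text
time: 30.1
tool_pos: [0.4726, -0.076, 0.1275]
ee_rot: [[-0.04, 0.999, 0.0], [0.999, 0.04, 0.001], [0.001, 0.0, -1.0]]
contact_force: [1.0, 0.2, -0.7]
gripper_width: 0.0651
finger_force: 0.0
```

View pics/f.png

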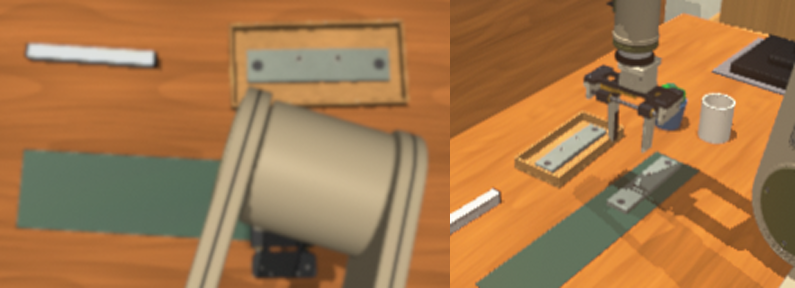

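The crowned bar lies flat and centred in the carton at about (318,66). The straightedge is alone on the desk at (90,54), and the flat bar is still on the mat.

```bash
python3 -c "
from cell import r
print(r.close_job())"
```

```text
the job is handed in; nothing more can be done
None
```

The left foot bar is the crowned one: the straightedge rocked about 2 mm on it, firming only at about 7 N, and each press was then held for half a second at about 6–7 N after peaking near 10 N; that bar now lies flat in the middle of the carton, the straightedge is clear on the desk, the flat bar was not touched, and the job was handed in at about 30 s with no verdict returned.

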